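# Pack the chisel and the try square into the tool tray

## Robot

A 7-joint arm with a two-finger parallel gripper is mounted at the origin on a cart in front of the work surface, level with it; the furniture and walls round the work are solid. World frame = base frame: x ahead of the robot, y to its left, z up, the work surface at z = 0. Lengths are in mm, angles in rad, forces in N, time in s.
With the tool pointing down it reaches from about 350 to 900 mm from the base axis. Payload 19.9 kg.
Tool frame: the origin (TCP) lies midway between the tips of the shut fingers; the grasp point (between the pads) lies arm.tcp_to_grasp behind it (arm.tcp_to_grasp is the distance from the TCP to the grasp point, in mm); z points along the fingers, y is the direction in which the jaws open and shut (so a half turn about z gives the same grasp; the last joint's range is limited). The gripper opens to 94 mm and grips with 3 to 60 N. Pads are 16 mm wide; open, the fingers measure 119 mm over their backs; the gripper's body (75 mm by 177 mm) begins 78 mm behind the grasp point.
Start: joints at [-1.232, 0.417, -0.01, 1.614, 0.005, 1.111, -0.053], TCP at [231.697, 580.444, 205.425] pointing down, gripper open.
Joint ranges: [-2.81, 2.81], [-0.39, 2.02], [-1.27, 1.25], [0.06, 2.57], [-1.19, 4.33], [0.19, 2], [-2.82, 2.82]. Speed limits (rad/s): [1.89, 1.89, 2.39, 2.39, 3.01, 3.01, 3.01].

## Interface

Orientations are given as a 3x3 rotation matrix whose columns are the frame's x, y, z axes.
In Python, from bench import arm gives the robot as it stands.
- The arm moves only by the shell command python3 -m creep 'ROWS' [FORCE]. ROWS is JSON, a list of rows, each a list of 5 numbers: the shift along the tool's x, y, z scaled (see below), then the turn about the tool's z scaled (see below), then the gripper's target within -1 to 1 (shut at 1, half-way at 0, fully open at -1). A call has 1 to 5 rows; each row is the pose to reach, as a shift and turn from the pose measured when the call began, along the tool's axes at that moment; what a row does not reach only later rows make up. The controller multiplies each number of a shift by 0.25 m and each number of a turn by 90 degrees. A row lasts 1/8 s, in which the tool goes at most 62.5 mm and 10.7 degrees, less where a joint would pass 70% of its speed; a pose out of reach is approached as far as the arm can. A call with a number of a shift or a turn outside -1 to 1 is refused whole. A call with a gripper value outside its range is refused whole. The fingers move at their own pace and stop on an object; FORCE is the grip in N (left out, the last holds). Time passes only in rows, so rows that repeat a pose let the fingers close. It gives the time, the measured TCP pose, the force and the opening at its end, in the units of the state.
- arm.observe(): the state, without advancing time (a new reading comes with each control period).
- arm.get_image(name): name is "side" or "top"; returns (picture, depth): 400x640x3 uint8, red, green, blue; 400x640 float32, mm along the optical axis (not along the pixel's ray), 0 where there is no reading.
- arm.camera_params(name): a dict with "vertical_fov" (degrees; the focal length in pixels is half the picture's height over the tangent of half this angle, whatever the lens; pixels are square), "cx", "cy" (the principal point, pixels), "k1" (the pictures are not rectified: a ray, as slopes to the right and down, at radius r is drawn at 1 + k1 r^2 times it, then the intrinsics apply), "pose" (4x4, takes a point from camera to world coordinates). Camera axes: x right, y up, looking along -z (the intrinsics and any distortion apply to the point x, -y, -z); pixel columns grow to the right and rows downward; lengths in mm; the calibration is good to about 2 mm. A picture is of the moment at which its call begins. camera_params takes no time and is no camera call.
- arm.job_done(): hands the job in, once; it reports no verdict.
Trained networks look in the newest picture that a camera, given by its name, has taken for a name from the list of things; names that differ only in an ending like _2 or _b are one class to them, and where a whole thing is asked for, a point or a joint stands for the part that bears it (a point fixed in the world has none). Each returns a list of dicts, best first, with "score" (0 to 1); they miss things now and then, are a little off and sometimes report something else, mostly with a low value. They report only what shows in the picture. A call takes as long as a camera call.
- arm.recognise(camera, target): "position" ([column, row] in pixels, amid what is visible of it).
- arm.trace(camera, target): "region" (400x640 bool, what is visible of it) and "position" ([column, row] in pixels, amid what is visible of it).
The state is a dict: "time_s": time; "q": joint angles; "qvel": joint speeds; "effort": joint torques, N m; "position": TCP position; "tool_rot": TCP orientation; "contact_force": force on the tool from outside, world axes, zero at the start; "moment": the same for the moment, N m; "gripper_width": finger opening in mm.
Only numpy, scipy, OpenCV 4.12 (cv2) and the standard library are available. Lean on these libraries where they do the work, as an engineer would, in place of code of your own. Each camera call takes 0.05 s, during which the arm holds its last target.

## Task

Draw the chisel up out of its leaning wooden holder and lay it flat in the shallow wooden tray, and put the try square flat in the same tray beside it, so that both lie on the tray's floor, wholly inside the rim and with neither on top of the other. The holder must stay standing where it is, and the spring clamp and the dish of screws must be left where they are.

Things in the scene. Friction and masses are not known exactly. Their poses are not given: they have to be found in the camera images.
- tray: Shallow open wooden tray, fixed to the bench. Outside 236 (x) x 286 (y) x 24 mm, inside 220 (x) x 270 (y); floor 6 mm thick (its top at z = 6 mm); walls 8 mm thick, rising 18 mm above the floor. Origin: centre of its underside, on the bench; x across the short side, y along the long side, z up.
- holder: Loose wooden holder, 1 kg: foot board 150 (x) x 90 (y) x 16 mm with a wooden sleeve (outside 24 x 38 mm) that leans 36 degrees from upright to the holder's +x, at the start roughly away from the robot. Origin: centre of the underside, z up. It stands left or right of the tray, the try square lies on the other side.
- holder_mouth (a point): Centre of the sleeve's open upper end, 113 mm above the bench. The bore is 26 mm wide (along the holder's y), 12 mm across and 100 mm deep along the lean; its floor is 32 mm above the bench.
- chisel_grip (a point): Middle of the chisel's round wooden handle (118 mm long, 25 to 29 mm thick), on its axis, the place to grip; 178 mm from the cutting edge, 61 mm from the handle's end. x points along the chisel from blade to handle end, y across the blade, z square to the flat of the blade. Laid flat with z up it rests on its handle: this point 13 mm above the surface, x level within 1 degree.
- chisel_tip (a point): Middle of the chisel's cutting edge, on its axis; axes as chisel_grip. About 11 mm above the surface when the chisel lies flat (the heavier handle carries it, the blade stays just off the surface).
- square_grip (a point): Centre of the wooden stock (thick leg) of the L-shaped try square, the place to grip; 8 mm above the surface when flat. Stock 130 (x) x 34 (y) x 16 mm high, z up. The thin steel blade (36 mm wide, 2 mm thick, half-way up the stock) leaves the stock between x = -64 and -28 mm and runs along -y to y = -188 mm. About 0.18 kg. Starts flat on the bench.
- blade_end (a point): Middle of the free end of the try square's steel blade, at x = -46, y = -188 mm from square_grip and at the same height; same axes.
- spring_clamp: Black spring clamp lying behind the tray, 75 x 106 x 20 mm, loose, to be left alone. Origin: centre of its underside.
- chisel: Chisel, 239 mm long, about 0.2 kg, balanced 15 mm from chisel_grip towards the blade; steel blade 118 x 18 x 4 mm. At the start the blade stands loosely in the holder's sleeve, on its floor, all of the handle above the mouth, leaning about 41 degrees from upright (chisel_grip's x points up and to the holder's +x, its y is level); chisel_grip is then 170 mm above the bench.
- screw_dish: Round steel dish of screws behind the tray to the right, 86 mm across, 26 mm high, loose, to be left alone. Origin: centre of its underside.

How it is judged:
By the outcome, as a careful person would: the job done as asked, in the order asked, and still so for the second after the job is handed in, with the robot touching nothing.
It also fails if it takes over 72 s, if anything falls off the work surface, if the arm or the gripper's body presses on something with over 40 N, if the wrist force passes 120 N, or if a joint passes its speed limit or range.

## Working session

There is one attempt and no reset: what is moved stays moved. The work goes in short steps, Python scripts to look and compute and a shell command to move; the robot and the scene stay as the last step left them, time stands still between calls to the robot, and variables do not carry over. Pictures are saved under pics/ and viewed, and the job is handed in when it is done.

```bash
ls; mkdir -p pics; python3 - <<'E'
from bench import arm
import cv2,numpy as np
print(arm.observe()); print(arm.tcp_to_grasp)
for n in ("side","top"):
    im,d=arm.get_image(n); cv2.imwrite(f"pics/{n}0.png",im[:,:,::-1]); print(n,arm.camera_params(n))
E
```

```text
pics
{'time_s': 0.0, 'q': array([-1.23253   ,  0.41794494, -0.01033498,  1.61417034,  0.00476008,
        1.11071128, -0.05301896]), 'qvel': array([-7.17035362e-05,  8.26986818e-04,  2.32485914e-04, -1.10166994e-04,
       -6.06914248e-04, -1.92572018e-03,  1.09451177e-03]), 'effort': array([-2.82561405e-04, -8.51262760e+01,  6.38907496e-01, -4.25987077e+01,
       -4.88907367e-02,  1.86694023e-02,  1.12449793e-04]), 'position': array([231.55999021, 580.11304038, 204.84489767]), 'tool_rot': array([[-9.28768068e-01,  3.70661262e-01, -3.24003374e-04],
       [ 3.70661380e-01,  9.28767343e-01, -1.16750124e-03],
       [-1.31823730e-04, -1.20443341e-03, -9.99999266e-01]]), 'contact_force': array([ 0.30930688, -0.60119391,  0.24142191]), 'moment': array([ 0.02569907, -0.03323524, -0.05128871]), 'gripper_width': 93.69275091218927}
18.8
side {'vertical_fov': 46.95390716806537, 'cx': 322.84236462749595, 'cy': 200.52307158161216, 'k1': -0.1299716448234147, 'pose': array([[-8.79224820e-01,  2.44971322e-01, -4.08598542e-01,
        -1.21606194e+02],
       [-4.76185540e-01, -4.78045902e-01,  7.38051114e-01,
         1.20456264e+03],
       [-1.45275014e-02,  8.43481575e-01,  5.36961622e-01,
         9.71608913e+02],
       [ 0.00000000e+00,  0.00000000e+00,  0.00000000e+00,
         1.00000000e+00]])}
top {'vertical_fov': 45.02900232013203, 'cx': 322.460496010878, 'cy': 209.26044684322792, 'k1': -0.1061491271194223, 'pose': array([[-2.82627356e-02,  9.98181458e-01, -5.32446691e-02,
         4.55987381e+02],
       [-9.99552858e-01, -2.77010609e-02,  1.12577063e-02,
         2.37303639e+01],
       [ 9.76229983e-03,  5.35390347e-02,  9.98518037e-01,
         1.49666224e+03],
       [ 0.00000000e+00,  0.00000000e+00,  0.00000000e+00,
         1.00000000e+00]])}
```

View pics/side0.png

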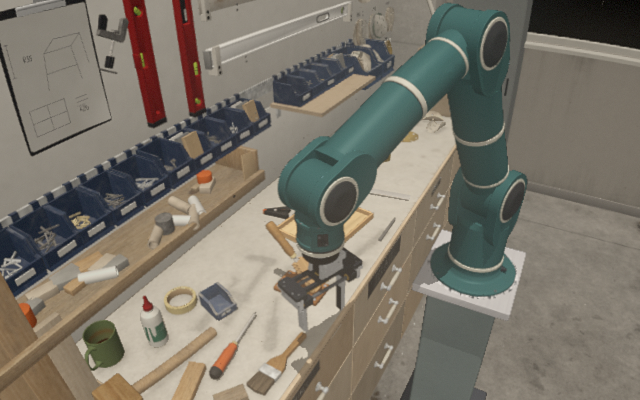

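View pics/top0.png

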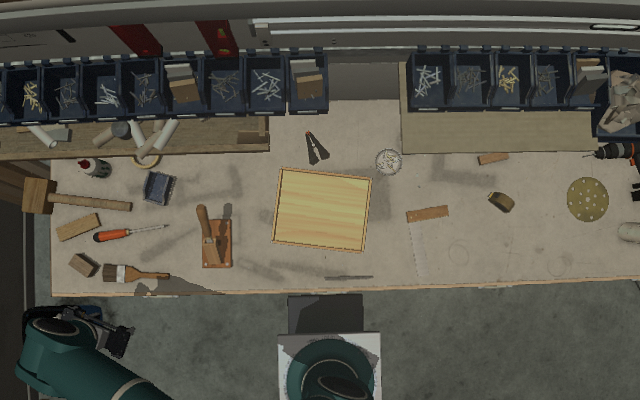

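```bash
cat > h.py <<'E'
from bench import arm
import cv2,numpy as np
def K(c):
    p=arm.camera_params(c); f=200/np.tan(np.radians(p["vertical_fov"])/2)
    return p,f
def rays(c,uv):
    p,f=K(c); uv=np.atleast_2d(np.asarray(uv,float))
    d=(uv-[p["cx"],p["cy"]])/f; s=d.copy()
    for _ in range(20): s=d/(1+p["k1"]*(s**2).sum(1,keepdims=True))
    v=np.c_[s[:,0],-s[:,1],-np.ones(len(s))]
    return v@p["pose"][:3,:3].T, p["pose"][:3,3]
def atz(c,uv,z):
    v,o=rays(c,uv); return o+v*((z-o[2])/v[:,2:3])
def dep(c,uv,dd):
    v,o=rays(c,uv); return o+v*np.asarray(dd,float).reshape(-1,1)
def cloud(c,mask,d):
    r,cc=np.nonzero(mask&(d>0)); return dep(c,np.c_[cc,r],d[r,cc])
def proj(c,P):
    p,f=K(c); P=np.atleast_2d(P); q=(P-p["pose"][:3,3])@p["pose"][:3,:3]
    s=np.c_[q[:,0]/-q[:,2],-q[:,1]/-q[:,2]]; s=s*(1+p["k1"]*(s**2).sum(1,keepdims=True))
    return s*f+[p["cx"],p["cy"]]
E
python3 - <<'E'
from h import *
im,d=arm.get_image("top")
S=cv2.resize(im[120:300,180:460],None,fx=2.8,fy=2.8,interpolation=cv2.INTER_CUBIC)
cv2.imwrite("pics/z0.png",S[:,:,::-1])
ov=im.copy()
for t in ["tray","holder","holder_mouth","chisel","chisel_grip","chisel_tip","square_grip","blade_end"]:
    r=arm.trace("top",t)
    for x in r[:2]:
        m=x["region"]; P=cloud("top",m,d)
        rect=cv2.minAreaRect(P[:,:2].astype(np.float32))
        print(t,round(x["score"],2),np.round(x["position"],1),m.sum(),"cent",np.round(P.mean(0)),"zrng",np.round(np.percentile(P[:,2],[2,50,98])),"rect",np.round(rect[0]),np.round(rect[1]),round(rect[2],1))
        print("   rec",[ (round(y["score"],2),np.round(y["position"],1)) for y in arm.recognise("top",t)[:1]])
        np.save(f"m_{t}.npy",m) if x is r[0] else 0
np.save("d0.npy",d)
E
```

```text
tray 0.95 [323.  209.4] 7224 cent [533.  11.   8.] zrng [-1.  6. 27.] rect [533.  10.] [289. 242.] 81.6
   rec [(0.7, array([324.2, 208.6]))]
holder 0.92 [219.3 248.1] 1158 cent [434. 328.  36.] zrng [  9.  17. 117.] rect [439. 338.] [ 89. 145.] 88.7
   rec [(0.97, array([218. , 247.1]))]
holder_mouth 0.75 [218.1 248.4] 1189 cent [432. 328.  35.] zrng [  8.  17. 115.] rect [437. 338.] [ 89. 149.] 88.5
   rec [(0.72, array([217.2, 250.5]))]
chisel 0.65 [205.  221.4] 360 cent [497. 334. 172.] zrng [ 99. 179. 219.] rect [496. 357.] [ 68. 107.] 87.8
   rec [(0.68, array([204.4, 221. ]))]
chisel 0.63 [314.7 146.9] 284 cent [718.  22.  16.] zrng [-2. 17. 24.] rect [720.  25.] [73. 58.] 23.4
   rec [(0.68, array([204.4, 221. ]))]
chisel_grip 0.58 [204.8 220.5] 375 cent [500. 336. 170.] zrng [  1. 181. 219.] rect [502. 363.] [ 81. 119.] 87.8
   rec [(0.83, array([208.7, 222.6]))]
chisel_tip 0.9 [203.1 223.5] 377 cent [497. 335. 171.] zrng [ 21. 179. 218.] rect [495. 355.] [ 63. 107.] 87.8
   rec [(0.84, array([204. , 225.4]))]
square_grip 0.86 [420.7 227.1] 1080 cent [ 451. -299.   11.] zrng [ 1. 11. 21.] rect [ 430. -328.] [203. 127.] 8.2
   rec [(0.61, array([423.5, 224.6]))]
square_grip 0.24 [206.5 220.4] 331 cent [499. 334. 177.] zrng [106. 183. 219.] rect [498. 334.] [105.  42.] 14.6
   rec [(0.61, array([423.5, 224.6]))]
blade_end 0.63 [417.3 229. ] 1186 cent [ 450. -300.   10.] zrng [-3. 10. 21.] rect [ 428. -331.] [211. 137.] 7.0
   rec [(0.84, array([420.4, 227.8]))]
blade_end 0.23 [313.2 149.2] 396 cent [724.  26.  15.] zrng [-3. 16. 24.] rect [733.  29.] [103.  62.] 22.8
   rec [(0.84, array([420.4, 227.8]))]
```

View pics/z0.png

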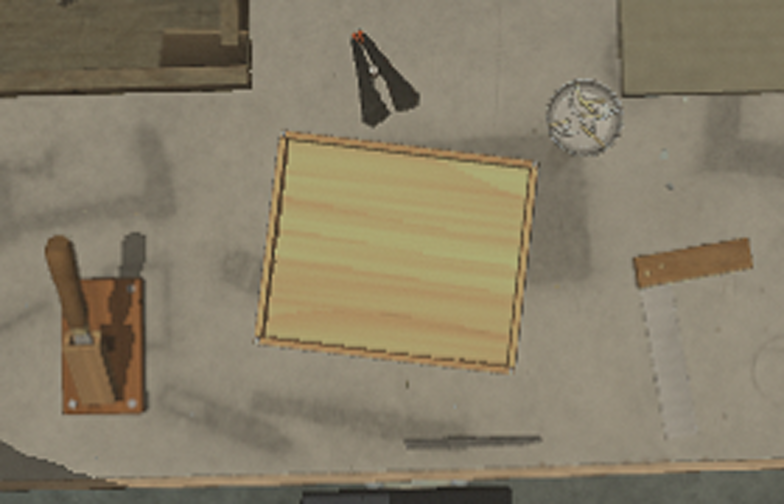

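```bash
python3 - <<'E'
from h import *
from scipy.optimize import minimize
d=np.load("d0.npy")
def fill(polys,shape=(400,640),s=4):
    m=np.zeros((shape[0]*s,shape[1]*s),np.uint8)
    for p in polys:
        h=cv2.convexHull(((p+0.5)*s).astype(np.float32))
        cv2.fillPoly(m,[np.round(h).astype(np.int32)],1)
    return cv2.resize(m.astype(np.float32),(shape[1],shape[0]),interpolation=cv2.INTER_AREA)
def box(x0,x1,y0,y1,z0,z1): return np.array([[x,y,z] for x in(x0,x1) for y in(y0,y1) for z in(z0,z1)],float)
def fit(parts,mask,x0):
    M=mask.astype(np.float32)
    def f(v):
        c,s=np.cos(v[2]),np.sin(v[2]); R=np.array([[c,-s,0],[s,c,0],[0,0,1]])
        return np.abs(fill([proj("top",b@R.T+[v[0],v[1],0]) for b in parts])-M).sum()/M.sum()
    best=None
    for _ in range(3):
        r=minimize(f,x0,method="Nelder-Mead",options=dict(initial_simplex=np.array([x0]+[np.array(x0)+np.eye(3)[i]*[12,12,.08][i] for i in range(3)]),xatol=.05,fatol=1e-4)); x0=r.x
    return np.round([r.x[0],r.x[1],np.degrees(r.x[2])],1),round(r.fun,3)
print("tray",fit([box(-118,118,-143,143,0,24)],np.load("m_tray.npy"),[533,10,np.radians(-7)]))
for n in("square_grip","blade_end"):
  print("square",fit([box(-65,65,-17,17,0,16),box(-64,-28,-188,0,7,9)],np.load(f"m_{n}.npy"),[500,-310,np.radians(-82)]))
L=np.radians(36)
u=np.array([np.sin(L),0,np.cos(L)]);w=np.array([np.cos(L),0,-np.sin(L)]);y=np.array([0,1,0])
# holder mouth rel x unknown -> fit foot only using low points
P=cloud("top",np.load("m_holder.npy"),d); 
lo=P[(P[:,2]>8)&(P[:,2]<24)]; print("foot rect",cv2.minAreaRect(lo[:,:2].astype(np.float32)))
hi=P[(P[:,2]>104)]; print("mouth hi",hi.mean(0),hi.min(0),hi.max(0))
C=cloud("top",np.load("m_chisel.npy"),d); C=C[C[:,2]>135]
# robust line fit of surface
l=cv2.fitLine(C.astype(np.float32),cv2.DIST_HUBER,0,.01,.01).ravel(); print(l[:3],l[3:],np.degrees(np.arccos(abs(l[2]))),"yaw",np.degrees(np.arctan2(l[1],l[0])))
print("at z=170..", l[3:]+l[:3]*((170-l[5])/l[2]),C.min(0),C.max(0))
np.savetxt("c.txt",C,fmt="%.1f")
E
```

```text
tray (array([533.5,  11.4,  -8.3]), np.float64(0.013))
square (array([ 513.2, -317.2,  -82. ]), np.float64(0.083))
square (array([ 514. , -318.3,  -82.3]), np.float64(0.094))
foot rect ((438.664794921875, 337.68658447265625), (88.70391845703125, 144.90919494628906), 88.7217025756836)
mouth hi [441.51619073 333.65775569 113.41252552] [426.82776468 316.69249415 104.00359641] [497.55690227 355.41265591 166.89254934]
[ 0.68572587 -0.01167296  0.72776634] [498.6087  333.45728 179.63257] 43.300533 yaw -0.9752389
at z=170.. [489.53256 333.6118  170.     ] [459.01646639 321.94284277 135.01368077] [548.07445361 348.29347354 223.22673421]
```

```bash
python3 - <<'E'
from h import *
from scipy.optimize import least_squares
C=np.loadtxt("c.txt")
def res(v,full=False):
    x,y,ps,t=v[:4]; u=np.array([np.sin(t)*np.cos(ps),np.sin(t)*np.sin(ps),np.cos(t)])
    q=C-[x,y,170]; a=q@u; return np.linalg.norm(q-np.outer(a,u),axis=1)-13.5
for t0 in (41,):
    r=least_squares(res,[495,337,0,np.radians(t0)],loss="soft_l1",f_scale=2)
    print(r.x[:2],np.degrees(r.x[2:]),np.median(abs(r.fun)))
    r=least_squares(lambda v:res([*v,np.radians(41)]),[495,337,0],loss="soft_l1",f_scale=2); print(r.x[:2],np.degrees(r.x[2]),np.median(abs(r.fun)))
    x,y,ps,t=*r.x,np.radians(41); u=np.array([np.sin(t)*np.cos(ps),np.sin(t)*np.sin(ps),np.cos(t)])
    G=np.array([x,y,170]);print((C-G)@u@np.eye(1)[0] if 0 else (((C-G)@u).min(),((C-G)@u).max()), "tip",G-178*u,"mouth",G-u*57/np.cos(t))
im,_=arm.get_image("top")
pr=proj("top",[G,G+61*u,G-57*u]);print(pr)
o=im.copy()
for p in pr: cv2.circle(o,tuple(int(round(a)) for a in p),1,(0,0,255),-1)
cv2.imwrite("pics/g1.png",cv2.resize(o[190:290,170:270],None,fx=6,fy=6,interpolation=cv2.INTER_NEAREST)[:,:,::-1])
E
```

```text
[504.03904063 336.65822173] [ 0.1610122  40.19913865] 1.2211417557523587
[504.02899795 336.64897417] 0.012114706621263422 1.2985171807673135
(np.float64(-55.89083297740756), np.float64(59.61654059508347)) tip [387.2504934  336.62428234  35.66169472] mouth [454.479655   336.63849738 113.        ]
[[204.01767111 220.75469851]
 [199.75515752 205.26636217]
 [207.77889398 234.33407014]]
```

View pics/g1.png

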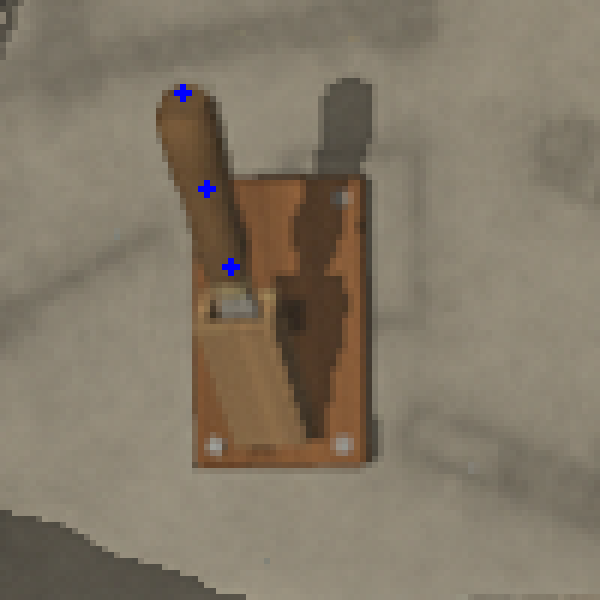

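```bash
cat > go.py <<'E'
import sys
from h import *
def go(x,y,z,yaw):
    s=arm.observe(); R=s["tool_rot"]; p=s["position"]
    v=R.T@(np.array([x,y,z])-p); cy=np.degrees(np.arctan2(R[1,1],R[0,1]))
    dy=-((yaw-cy+180)%360-180)
    print("t",round(s["time_s"],2),"at",np.round(p,1),"yaw",round(cy,1),"q",np.round(s["q"],2),"F",np.round(s["contact_force"],1),"w",round(s["gripper_width"],1))
    print("row",np.round(v/250,4),round(dy/90,4))
if __name__=="__main__": go(*map(float,sys.argv[1:]))
E
python3 go.py 504 336.6 260 89.5
```

```text
t 1.15 at [231.7 580.4 205.4] yaw 68.2 q [-1.23  0.42 -0.01  1.61  0.    1.11 -0.05] F [-0.5  0.1 -0.4] w 93.9
row [-1.3732 -0.5021 -0.2182] -0.2362
```

```bash
python3 -m creep '[[-0.1,0,-0.22,0,-1],[-0.3,-0.1,-0.25,-0.12,-1],[-0.55,-0.2,-0.25,-0.236,-1],[-0.75,-0.3,-0.25,-0.236,-1],[-0.95,-0.35,-0.25,-0.236,-1]]'; python3 go.py 504 336.6 260 89.5
```

```text
time_s: 1.78
position: [421.2, 409.2, 268.4]
tool_rot: [[-1.0, 0.009, 0.0], [0.009, 1.0, 0.0], [-0.0, 0.0, -1.0]]
contact_force: [0.3, 0.8, 0.5]
gripper_width: 94.2
t 1.77 at [421.2 409.2 268.4] yaw 89.5 q [-0.86  0.3   0.04  1.64 -0.01  1.21  0.75] F [0.3 0.8 0.5] w 94.2
row [-0.334  -0.2871  0.0338] -0.0005
```

```bash
python3 -m creep '[[-0.17,-0.15,0.02,0,-1],[-0.334,-0.287,0.03,0,-1],[-0.334,-0.287,0.03,0,-1],[-0.334,-0.287,0.03,0,-1]]'; python3 go.py 504 336.6 160 89.5; python3 - <<'E'
from h import *
im,d=arm.get_image("top")
cv2.imwrite("pics/a1.png",cv2.resize(im[150:300,150:350],None,fx=4,fy=4)[:,:,::-1])
im,d=arm.get_image("side")
cv2.imwrite("pics/a2.png",cv2.resize(im[150:350,200:440],None,fx=3,fy=3)[:,:,::-1])
E
```

```text
time_s: 2.28
position: [503.7, 337.0, 260.8]
tool_rot: [[-1.0, 0.009, 0.0], [0.009, 1.0, 0.001], [-0.0, 0.001, -1.0]]
contact_force: [-0.6, 0.6, -0.1]
gripper_width: 94.0
t 2.27 at [503.7 337.  260.8] yaw 89.5 q [-0.71  0.34  0.09  1.6  -0.03  1.2   0.95] F [-0.6  0.6 -0.1] w 94.0
row [-0.0013 -0.0018  0.4034] -0.0003
```

View pics/a2.png

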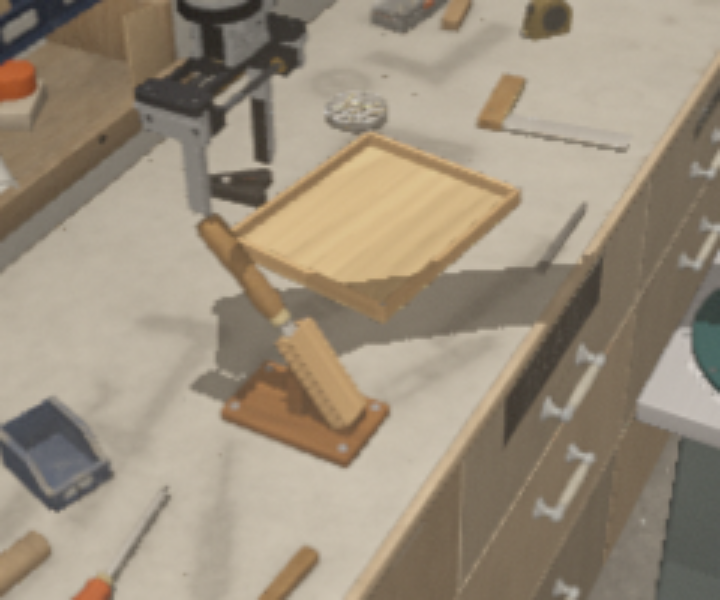

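```bash
python3 - <<'E'
from h import *
u=np.array([np.sin(np.radians(41)),0,np.cos(np.radians(41))]);G=np.array([504,336.6,170])
print((proj("side",[G,G+61*u,G-57*u])-[200,150])*3)
E
python3 -m creep '[[0,0,0.2,0,-1],[0,0,0.4,0,-1],[0,0,0.403,0,-1],[0,0,0.403,0,-1]]'; python3 go.py 504 336.6 160 89.5
```

```text
[[238.53363652 263.76033794]
 [200.24302904 213.59925301]
 [273.937763   310.00323262]]
time_s: 2.88
position: [503.5, 338.8, 162.2]
tool_rot: [[-1.0, 0.007, 0.002], [0.007, 1.0, 0.002], [-0.002, 0.002, -1.0]]
contact_force: [-0.0, 0.8, 0.5]
gripper_width: 94.1
t 2.88 at [503.5 338.8 162.2] yaw 89.6 q [-0.71  0.43  0.09  1.71 -0.04  1.01  0.96] F [-0.   0.8  0.5] w 94.1
row [-0.0019 -0.0089  0.0088] 0.0012
```

```bash
python3 -m creep '[[0,-0.009,0.008,0,-0.3],[0,-0.009,0.008,0,0.2],[0,-0.009,0.008,0,1],[0,-0.009,0.008,0,1],[0,-0.009,0.008,0,1]]' 25; python3 -m creep '[[0,0,0,0,1],[0,0,0,0,1]]';python3 go.py 504 336.6 160 89.5
```

```text
time_s: 3.5
position: [503.5, 336.5, 160.2]
tool_rot: [[-1.0, 0.007, 0.002], [0.007, 1.0, 0.002], [-0.002, 0.002, -1.0]]
contact_force: [0.3, 0.2, -0.6]
gripper_width: 47.4
time_s: 3.75
position: [503.5, 336.6, 160.2]
tool_rot: [[-1.0, 0.007, 0.002], [0.007, 1.0, 0.002], [-0.002, 0.002, -1.0]]
contact_force: [0.1, 1.2, 1.9]
gripper_width: 27.1
t 3.75 at [503.5 336.6 160.2] yaw 89.6 q [-0.71  0.43  0.09  1.71 -0.04  1.    0.96] F [0.1 1.2 1.9] w 27.1
row [-0.0018  0.      0.0008] 0.0012
```

```bash
python3 -m creep '[[-0.03,0,-0.041,0,1],[-0.07,0,-0.096,0,1],[-0.12,0,-0.165,0,1],[-0.17,0,-0.234,0,1],[-0.17,0,-0.234,0,1]]';  python3 - <<'E'
from h import *
im,d=arm.get_image("side")
cv2.imwrite("pics/b1.png",cv2.resize(im[150:350,200:440],None,fx=3,fy=3)[:,:,::-1])
E
python3 go.py 577 336.6 261 89.5
```

```text
time_s: 4.38
position: [547.6, 336.1, 220.4]
tool_rot: [[-1.0, 0.008, 0.004], [0.008, 1.0, 0.003], [-0.004, 0.003, -1.0]]
contact_force: [0.4, 0.3, -2.9]
gripper_width: 26.0
t 4.42 at [546.5 336.  219.2] yaw 89.6 q [-0.67  0.43  0.1   1.56 -0.05  1.15  1.  ] F [-0.1  0.2 -3.3] w 26.0
row [-0.1224  0.0035 -0.167 ] 0.0008
```

View pics/b1.png

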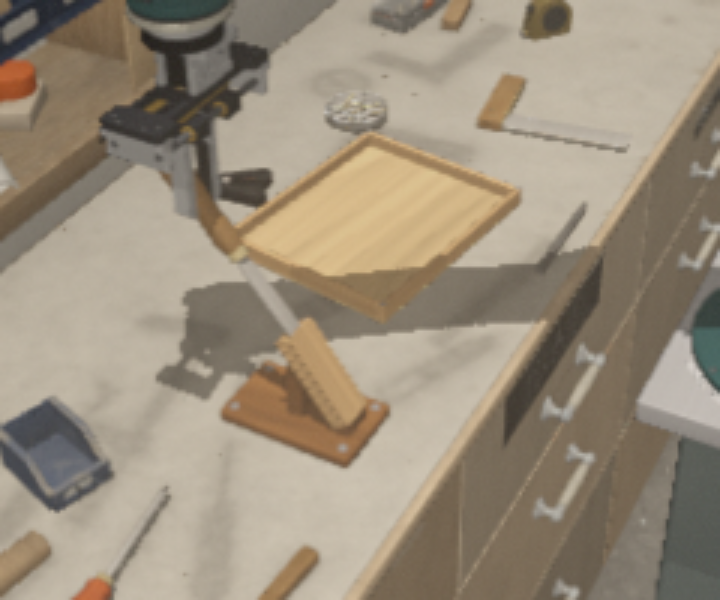

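```bash
python3 -m creep '[[-0.06,0,-0.083,0,1],[-0.122,0,-0.168,0,1],[-0.15,0,-0.25,0,1],[-0.15,0,-0.36,0,1],[-0.15,0,-0.36,0,1]]';  python3 - <<'E'
from h import *
im,d=arm.get_image("side")
cv2.imwrite("pics/b2.png",cv2.resize(im[120:320,200:440],None,fx=3,fy=3)[:,:,::-1])
im,d=arm.get_image("top")
cv2.imwrite("pics/b3.png",cv2.resize(im[150:300,150:350],None,fx=4,fy=4)[:,:,::-1])
E
python3 go.py 577 336.6 261 89.5
```

```text
time_s: 5.05
position: [584.0, 336.0, 310.4]
tool_rot: [[-1.0, 0.007, 0.004], [0.007, 1.0, 0.004], [-0.004, 0.004, -1.0]]
contact_force: [0.0, 0.6, -2.2]
gripper_width: 26.0
t 5.15 at [583.2 335.5 308. ] yaw 89.6 q [-0.64  0.44  0.11  1.35 -0.05  1.35  1.03] F [-0.6 -0.3 -2.1] w 26.1
row [0.025  0.0038 0.1881] 0.001
```

View pics/b2.png

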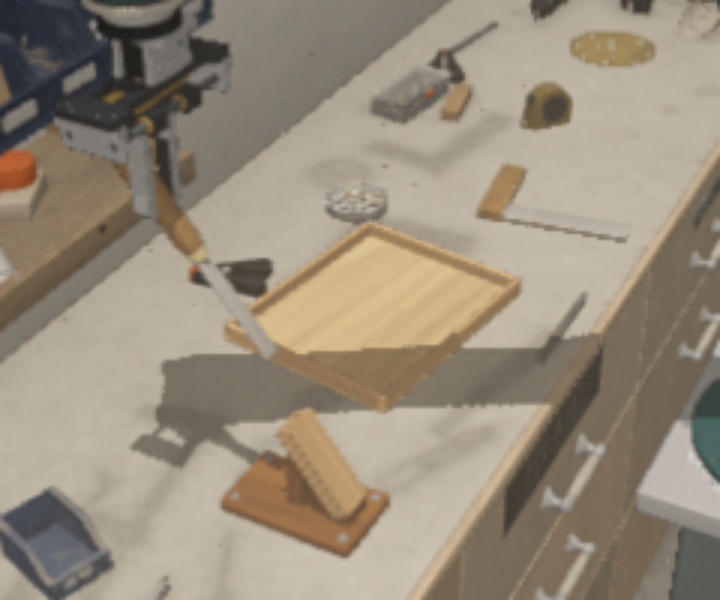

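View pics/b3.png

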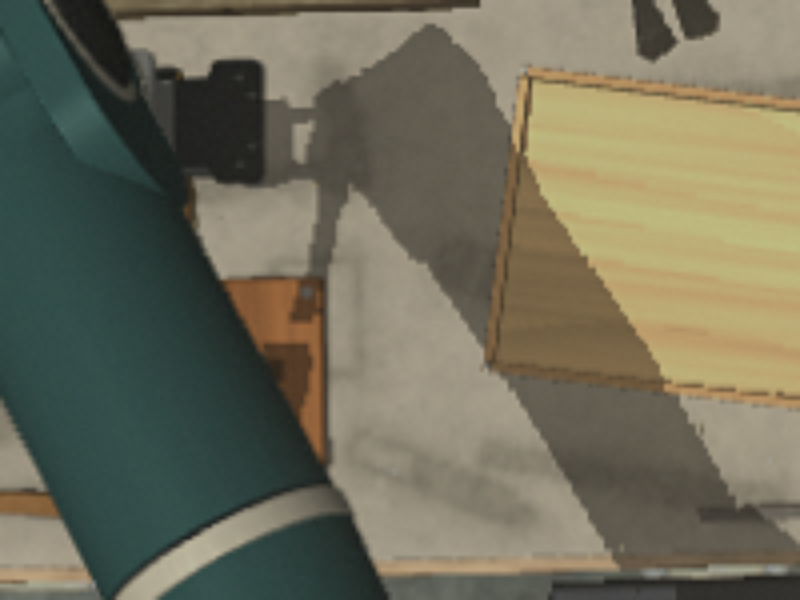

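```bash
python3 - <<'E'
from h import *
for t in (38,41,44,48):
    t=np.radians(t);u=np.array([np.sin(t),0,np.cos(t)]);print((proj("side",[np.array([583,335.5,318])-178*u])-[200,120])*3)
E
python3 go.py 461.5 16.9 300 -8.3
python3 -m creep '[[0.08,-0.15,0,0.1,1],[0.16,-0.38,0,0.22,1],[0.24,-0.6,0,0.33,1],[0.3,-0.75,0,0.44,1],[0.35,-0.9,0,0.54,1]]'; python3 go.py 461.5 16.9 300 -8.3
```

```text
[[265.63896272 355.62882004]]
[[271.73616084 352.75495163]]
[[277.58345977 349.44510473]]
[[284.95809861 344.35798152]]
t 5.15 at [583.2 335.5 308. ] yaw 89.6 q [-0.64  0.44  0.11  1.35 -0.05  1.35  1.03] F [-0.6 -0.3 -2.1] w 26.1
row [ 0.4777 -1.2779  0.0292] 1.0877
time_s: 5.78
position: [492.6, 109.8, 306.3]
tool_rot: [[-0.652, 0.758, -0.0], [0.758, 0.652, 0.002], [0.001, 0.001, -1.0]]
contact_force: [-0.3, 0.3, -3.2]
gripper_width: 26.2
t 5.78 at [492.6 109.8 306.3] yaw 40.7 q [-0.56  0.11  0.31  1.78 -0.04  1.25  0.47] F [-0.3  0.3 -3.2] w 26.2
row [-0.2007 -0.3368  0.0245] 0.5442
```

```bash
python3 -m creep '[[-0.06,-0.08,0,0.11,1],[-0.1,-0.16,0.02,0.22,1],[-0.15,-0.25,0.02,0.33,1],[-0.2,-0.337,0.024,0.44,1],[-0.2,-0.337,0.024,0.544,1]]'; python3 go.py 461.5 16.9 200 -8.3
```

```text
time_s: 6.4
position: [460.2, 15.5, 299.0]
tool_rot: [[0.151, 0.988, -0.002], [0.988, -0.151, 0.001], [0.001, -0.002, -1.0]]
contact_force: [-0.1, 0.3, -2.1]
gripper_width: 26.1
t 6.4 at [460.2  15.5 299. ] yaw -8.7 q [-0.51  0.03  0.42  1.89 -0.01  1.23 -0.24] F [-0.1  0.3 -2.1] w 26.1
row [0.0059 0.0053 0.396 ] -0.0046
```

```bash
python3 -m creep '[[0.005,0.005,0.2,-0.0046,1],[0.005,0.005,0.4,-0.0046,1],[0.005,0.005,0.56,-0.0046,1],[0.005,0.005,0.58,-0.0046,1],[0.005,0.005,0.58,-0.0046,1]]'; python3 go.py 461.5 16.9 130 -8.3; python3 - <<'E'
from h import *
im,d=arm.get_image("side")
cv2.imwrite("pics/c1.png",cv2.resize(im[120:320,200:440],None,fx=3,fy=3)[:,:,::-1])
im,d=arm.get_image("top")
cv2.imwrite("pics/c2.png",cv2.resize(im[150:300,230:430],None,fx=4,fy=4)[:,:,::-1])
E
```

```text
time_s: 7.02
position: [461.4, 16.8, 154.5]
tool_rot: [[0.144, 0.99, -0.002], [0.99, -0.144, 0.001], [0.001, -0.002, -1.0]]
contact_force: [0.6, 1.1, -2.1]
gripper_width: 26.0
t 7.03 at [461.4  16.8 154.5] yaw -8.3 q [-0.48  0.2   0.42  2.07 -0.11  0.9  -0.14] F [ 0.6  1.1 -2.1] w 26.0
row [0.0005 0.0005 0.0981] 0.0001
```

View pics/c1.png

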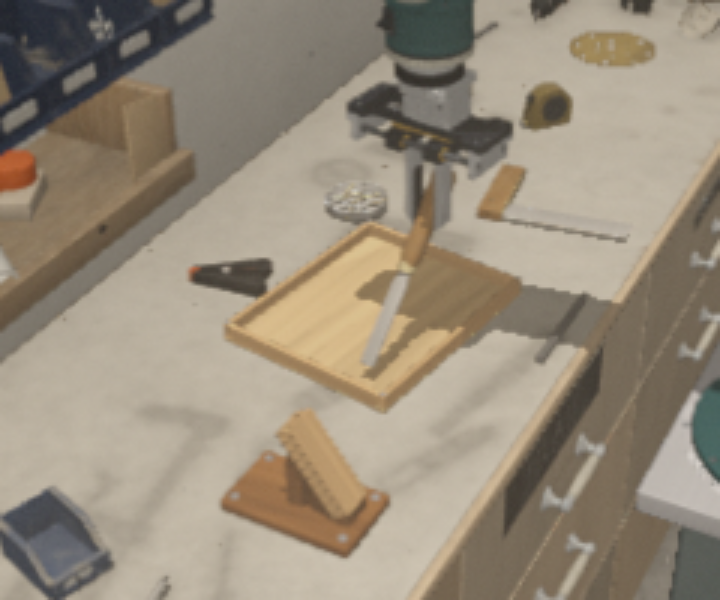

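View pics/c2.png

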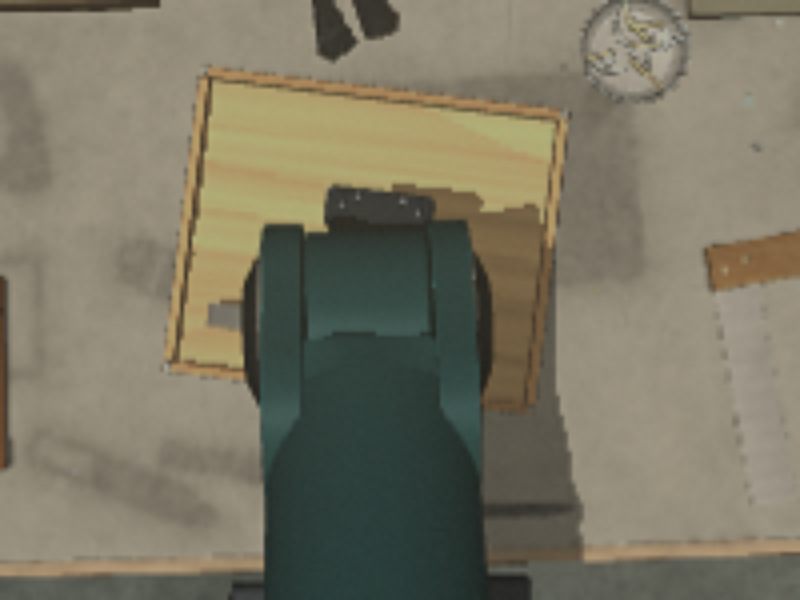

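```bash
python3 - <<'E'
from h import *
a=np.radians(-8.3);R=np.array([[np.cos(a),-np.sin(a)],[np.sin(a),np.cos(a)]])
for z in(20,30): P=atz("top",[281.7,228.7],z)[0];print(P,(P[:2]-[533.5,11.4])@R)
E
python3 -m creep '[[0.02,0,0.03,0,1],[0.03,0,0.06,0,1],[0.03,0,0.08,0,1],[0.03,0,0.08,0,1]]' 12; python3 go.py 461.5 16.9 130 -8.3
```

```text
[478.66553984 133.39757153  20.        ] [-71.87121842 112.80404888]
[478.51196268 132.65490198  30.        ] [-71.91597802 112.0469884 ]
time_s: 7.62
position: [462.9, 24.2, 134.9]
tool_rot: [[0.144, 0.99, -0.001], [0.99, -0.144, 0.002], [0.001, -0.001, -1.0]]
contact_force: [0.8, -0.0, -2.3]
gripper_width: 26.1
t 7.62 at [462.9  24.2 134.9] yaw -8.3 q [-0.48  0.23  0.41  2.08 -0.12  0.85 -0.14] F [ 0.8 -0.  -2.3] w 26.1
row [-0.0298 -0.0012  0.0196] 0.0
```

```bash
python3 -m creep '[[0,0,0.02,0,1],[-0.04,0,0.06,0,1],[-0.083,0,0.103,0,1],[-0.083,0,0.103,0,1]]' 8; python3 go.py 461.5 16.9 130 -8.3;  python3 - <<'E'
from h import *
im,d=arm.get_image("side")
cv2.imwrite("pics/c3.png",cv2.resize(im[150:300,250:400],None,fx=4,fy=4)[:,:,::-1])
E
```

```text
time_s: 8.12
position: [459.1, 2.4, 108.2]
tool_rot: [[0.146, 0.989, -0.002], [0.989, -0.146, 0.001], [0.001, -0.003, -1.0]]
contact_force: [0.5, -0.0, -0.5]
gripper_width: 26.1
t 8.12 at [459.1   2.4 108.2] yaw -8.4 q [-0.43  0.27  0.41  2.11 -0.15  0.79 -0.07] F [ 0.5 -0.  -0.5] w 26.1
row [ 0.0587  0.0008 -0.0872] -0.0012
```

View pics/c3.png

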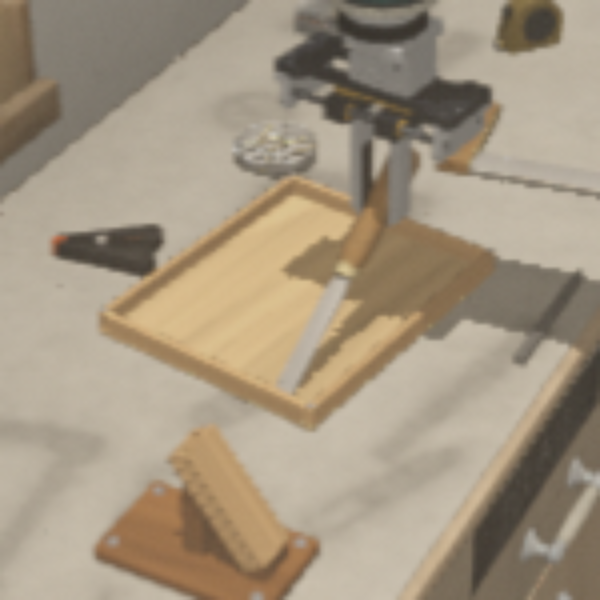

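```bash
python3 -m creep '[[-0.04,0,0.05,0,1],[-0.071,0,0.102,0,1],[-0.1,0,0.155,0,1],[-0.124,0,0.214,0,1],[-0.124,0,0.214,0,1]]' 8; python3 go.py 461.5 16.9 9 -8.3;  python3 - <<'E'
from h import *
im,d=arm.get_image("side")
cv2.imwrite("pics/c4.png",cv2.resize(im[150:300,250:400],None,fx=4,fy=4)[:,:,::-1])
E
```

```text
time_s: 8.8
position: [454.1, -28.1, 54.0]
tool_rot: [[0.146, 0.989, -0.004], [0.989, -0.146, 0.001], [0.0, -0.004, -1.0]]
contact_force: [-0.5, 0.1, -1.5]
gripper_width: 26.3
t 8.8 at [454.1 -28.1  54. ] yaw -8.4 q [-0.34  0.37  0.39  2.15 -0.23  0.66  0.06] F [-0.5  0.1 -1.5] w 26.3
row [0.1825 0.0037 0.1799] -0.0013
```

View pics/c4.png

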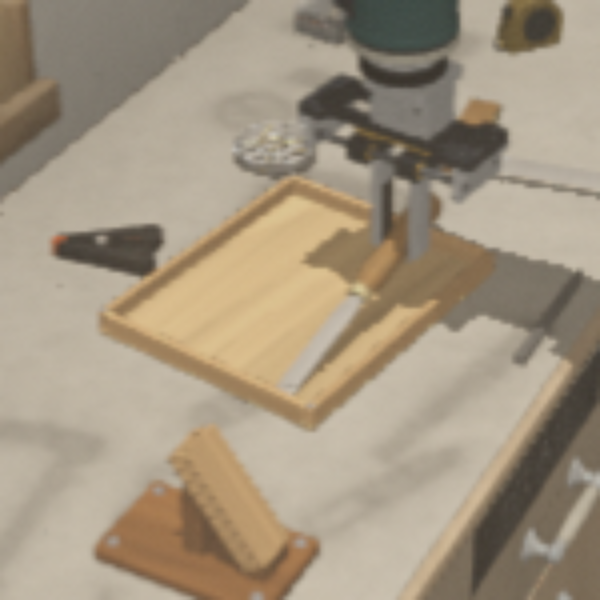

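```bash
python3 -m creep '[[-0.015,0,0.05,0,1],[-0.03,0,0.1,0,1],[-0.038,0,0.14,0,1],[-0.04,0,0.164,0,1],[-0.04,0,0.164,0,1]]' 8; python3 go.py 461.5 16.9 9 -8.3;  python3 - <<'E'
from h import *
im,d=arm.get_image("side")
cv2.imwrite("pics/c5.png",cv2.resize(im[150:300,250:400],None,fx=4,fy=4)[:,:,::-1])
E
```

```text
time_s: 9.48
position: [452.7, -37.7, 13.3]
tool_rot: [[0.146, 0.989, -0.004], [0.989, -0.146, 0.001], [0.0, -0.004, -1.0]]
contact_force: [0.2, -0.1, -2.5]
gripper_width: 26.3
t 9.47 at [452.7 -37.7  13.3] yaw -8.4 q [-0.28  0.45  0.35  2.17 -0.28  0.57  0.13] F [ 0.2 -0.1 -2.5] w 26.3
row [0.2213 0.0029 0.0171] -0.0012
```

View pics/c5.png

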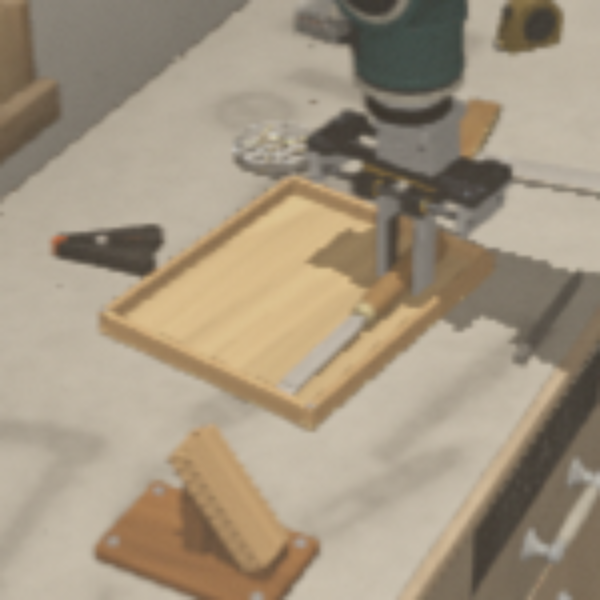

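```bash
python3 -m creep '[[-0.002,0,0.01,0,1],[-0.002,0,0.016,0,1],[-0.002,0,0.016,0,1]]' 8; python3 -m creep '[[0,0,0,0,0.05],[0,0,0,0,0.05],[0,0,0,0,0.05],[0,0,0,0,0.05]]' 8; python3 go.py 461.5 16.9 9 -8.3
```

```text
time_s: 9.9
position: [452.9, -38.1, 9.6]
tool_rot: [[0.146, 0.989, -0.003], [0.989, -0.146, 0.001], [0.0, -0.003, -1.0]]
contact_force: [-0.6, -0.6, -2.2]
gripper_width: 26.0
time_s: 10.4
position: [452.9, -38.1, 9.6]
tool_rot: [[0.146, 0.989, -0.003], [0.989, -0.146, 0.001], [0.0, -0.003, -1.0]]
contact_force: [-1.0, -0.3, -0.4]
gripper_width: 44.6
t 10.4 at [452.9 -38.1   9.6] yaw -8.4 q [-0.28  0.46  0.35  2.17 -0.29  0.56  0.14] F [-1.  -0.3 -0.4] w 44.6
row [0.2227 0.0018 0.0026] -0.0011
```

```bash
python3 -m creep '[[0,0,-0.15,0,0.05],[0,0,-0.3,0,0.05],[0,0,-0.5,0,-0.3],[-0.2,0,-0.6,0,-0.5],[-0.4,0.1,-0.6,-0.09,-0.5]]' 8; python3 go.py 513.5 -318 120 8; python3 - <<'E'
from h import *
im,d=arm.get_image("top")
cv2.imwrite("pics/d1.png",cv2.resize(im[150:300,230:430],None,fx=4,fy=4)[:,:,::-1])
E
```

```text
time_s: 11.02
position: [463.3, -138.7, 161.8]
tool_rot: [[0.009, 1.0, 0.001], [1.0, -0.009, 0.002], [0.002, 0.001, -1.0]]
contact_force: [0.6, 0.7, -0.0]
gripper_width: 69.2
t 11.03 at [ 463.3 -138.7  161.8] yaw -0.5 q [-0.22  0.24  0.51  2.02 -0.15  0.92  0.36] F [ 0.6  0.7 -0. ] w 69.2
row [-0.7158  0.2071  0.1662] -0.0946
```

View pics/d1.png

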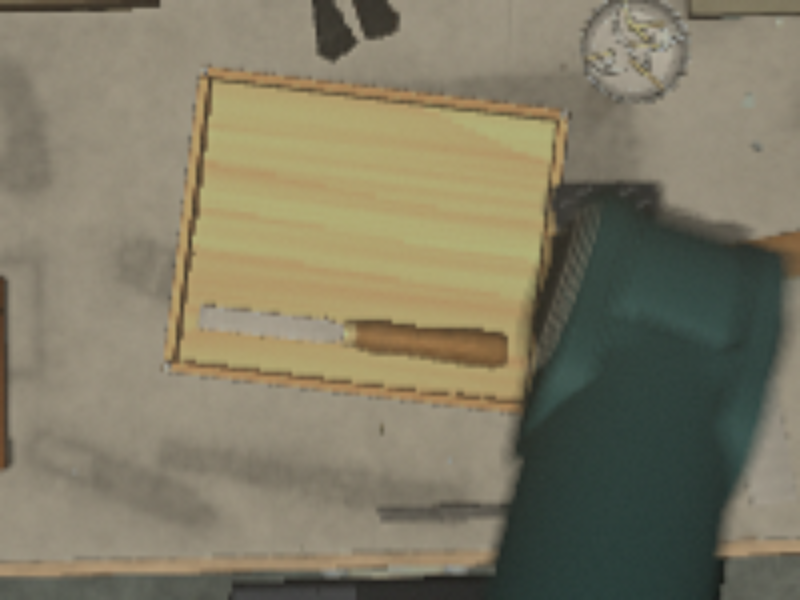

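```bash
python3 -m creep '[[-0.24,0.06,0.04,-0.04,-0.5],[-0.48,0.14,0.1,-0.0946,-0.5],[-0.7158,0.207,0.14,-0.0946,-0.5],[-0.7158,0.207,0.166,-0.0946,-0.5],[-0.7158,0.207,0.166,-0.0946,-0.5]]' 8; python3 go.py 513.5 -318 3 8; python3 - <<'E'
from h import *
im,d=arm.get_image("top")
cv2.imwrite("pics/d2.png",cv2.resize(im[150:300,330:530],None,fx=4,fy=4)[:,:,::-1])
im,d=arm.get_image("side")
cv2.imwrite("pics/d3.png",cv2.resize(im[100:250,300:450],None,fx=4,fy=4)[:,:,::-1])
E
```

```text
time_s: 11.7
position: [515.9, -323.9, 119.0]
tool_rot: [[-0.149, 0.989, -0.001], [0.989, 0.149, -0.0], [-0.0, -0.001, -1.0]]
contact_force: [-0.3, -0.1, 0.1]
gripper_width: 70.4
t 11.7 at [ 515.9 -323.9  119. ] yaw 8.6 q [ 0.14  0.52  0.49  1.74 -0.29  0.95  0.9 ] F [-0.3 -0.1  0.1] w 70.4
row [ 0.0249 -0.0056  0.4641] 0.0065
```

View pics/d3.png

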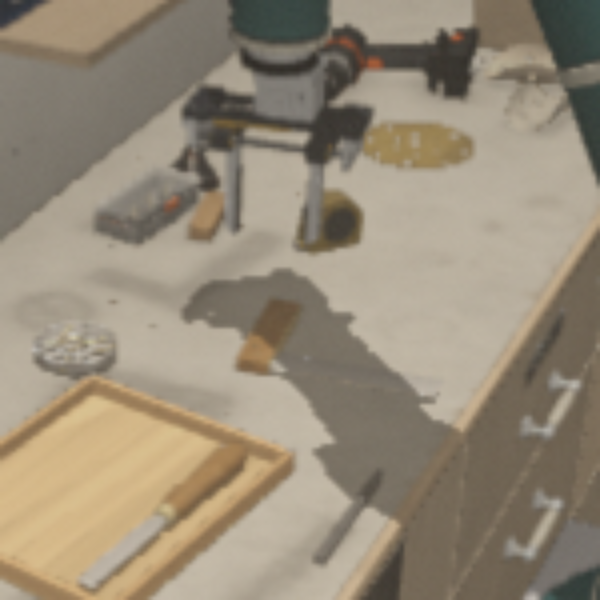

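```bash
python3 -m creep '[[0.0249,-0.0056,0.15,0.0065,-0.5],[0.0249,-0.0056,0.3,0.0065,-0.5],[0.0249,-0.0056,0.4,0.0065,-0.5],[0.0249,-0.0056,0.44,0.0065,-0.5],[0.0249,-0.0056,0.44,0.0065,-0.5]]' 8; python3 go.py 513.5 -318 3 8; python3 - <<'E'
from h import *
im,d=arm.get_image("side")
cv2.imwrite("pics/d4.png",cv2.resize(im[120:240,320:420],None,fx=6,fy=5)[:,:,::-1])
E
```

```text
time_s: 12.42
position: [514.8, -316.1, 10.6]
tool_rot: [[-0.142, 0.99, 0.001], [0.99, 0.142, -0.0], [-0.0, 0.001, -1.0]]
contact_force: [-0.6, -0.3, -0.1]
gripper_width: 70.4
t 12.43 at [ 514.8 -316.1   10.6] yaw 8.2 q [ 0.18  0.66  0.42  1.81 -0.38  0.75  0.95] F [-0.6 -0.3 -0.1] w 70.4
row [-0.0069 -0.0062  0.0305] 0.0019
```

View pics/d4.png

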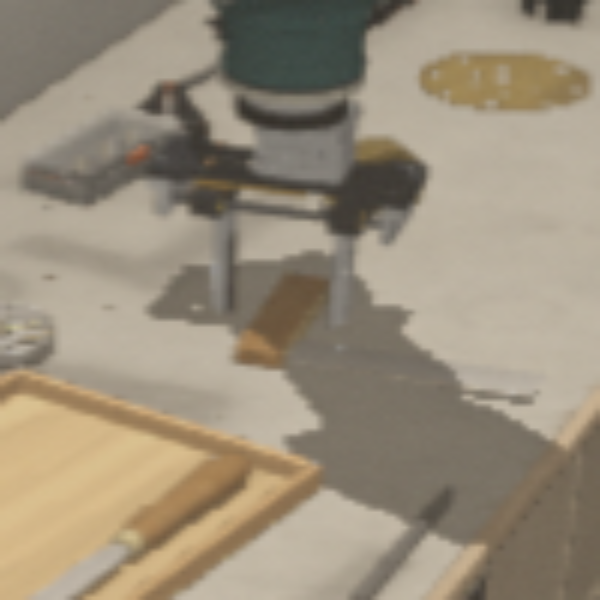

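```bash
python3 -m creep '[[-0.005,-0.006,0.02,0.002,-0.5],[-0.005,-0.006,0.03,0.002,-0.2],[-0.005,-0.006,0.03,0.002,0.1],[-0.005,-0.006,0.03,0.002,1],[-0.005,-0.006,0.03,0.002,1]]' 35; python3 -m creep '[[0,0,0,0,1],[0,0,0,0,1],[0,0,0,0,1]]' 35; python3 go.py 513.5 -318 150 8
```

```text
time_s: 13.1
position: [513.8, -317.9, 3.7]
tool_rot: [[-0.139, 0.99, 0.002], [0.99, 0.139, -0.001], [-0.001, 0.002, -1.0]]
contact_force: [2.6, -0.4, 0.4]
gripper_width: 34.0
time_s: 13.48
position: [513.8, -317.9, 3.7]
tool_rot: [[-0.139, 0.99, 0.002], [0.99, 0.139, -0.001], [-0.001, 0.002, -1.0]]
contact_force: [-0.6, -0.4, 0.3]
gripper_width: 33.8
t 13.47 at [ 513.8 -317.9    3.7] yaw 8.0 q [ 0.19  0.67  0.42  1.81 -0.39  0.74  0.96] F [-0.6 -0.4  0.3] w 33.8
row [-0.0006  0.     -0.585 ] -0.0003
```

```bash
python3 -m creep '[[0,0,-0.06,0,1],[0,0,-0.16,0,1],[0,0,-0.3,0,1],[0,0,-0.44,0,1],[0,0,-0.44,0,1]]' 45; python3 - <<'E'
from h import *
im,d=arm.get_image("side")
cv2.imwrite("pics/e1.png",cv2.resize(im[100:240,300:440],None,fx=4,fy=4)[:,:,::-1])
im,d=arm.get_image("top")
cv2.imwrite("pics/e2.png",cv2.resize(im[150:300,330:530],None,fx=4,fy=4)[:,:,::-1])
E
python3 go.py 513.5 -318 150 8
```

```text
time_s: 14.1
position: [514.8, -318.7, 117.1]
tool_rot: [[-0.139, 0.99, 0.006], [0.99, 0.139, -0.002], [-0.003, 0.006, -1.0]]
contact_force: [0.2, 0.3, -3.0]
gripper_width: 33.2
t 14.2 at [ 513.6 -317.7  114.1] yaw 8.0 q [ 0.13  0.52  0.49  1.76 -0.3   0.93  0.89] F [ 0.2  0.1 -2.8] w 33.2
row [-0.0013 -0.     -0.1435] -0.0002
```

View pics/e1.png

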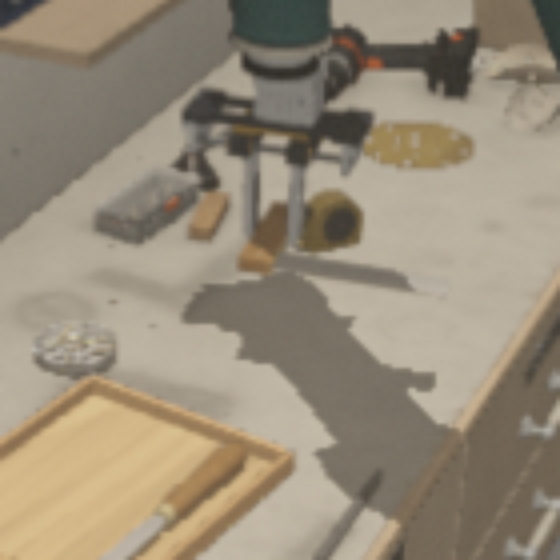

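View pics/e2.png

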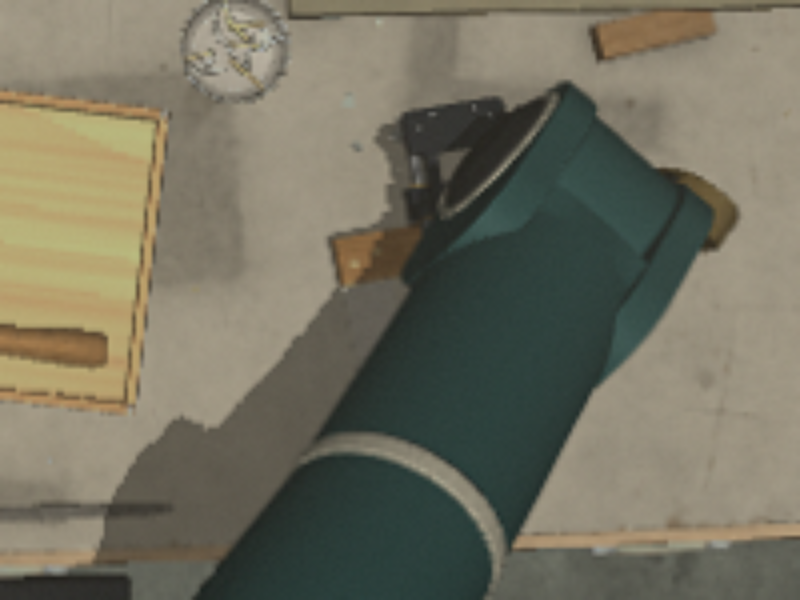

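```bash
python3 -m creep '[[0.1,0,0,0.11,1],[0.3,0.02,0,0.22,1],[0.5,0.04,0,0.34,1],[0.7,0.04,0,0.46,1],[0.85,0.04,0,0.57,1]]' 45; python3 go.py 548.8 -77.7 110 -98.3
```

```text
time_s: 14.82
position: [493.0, -103.7, 113.1]
tool_rot: [[0.689, 0.724, 0.001], [0.724, -0.689, -0.0], [0.0, 0.001, -1.0]]
contact_force: [0.3, -0.6, -1.9]
gripper_width: 33.8
t 14.82 at [ 493.  -103.7  113.1] yaw -43.6 q [-0.45  0.39  0.72  2.02 -0.34  0.85 -0.3 ] F [ 0.3 -0.6 -1.9] w 33.8
row [0.2292 0.0901 0.0127] 0.6079
```

```bash
python3 go.py 548.8 -77.7 110 -98.3; python3 -m creep '[[0.05,0.02,0,0.12,1],[0.12,0.05,0,0.24,1],[0.229,0.09,0.01,0.36,1],[0.229,0.09,0.012,0.48,1],[0.229,0.09,0.012,0.608,1]]' 45; python3 go.py 548.8 -77.7 110 -98.3
```

```text
t 14.82 at [ 493.  -103.7  113.1] yaw -43.6 q [-0.45  0.39  0.72  2.02 -0.34  0.85 -0.3 ] F [ 0.3 -0.6 -1.9] w 33.8
row [0.2292 0.0901 0.0127] 0.6079
time_s: 15.45
position: [548.2, -77.6, 109.2]
tool_rot: [[0.992, -0.128, -0.001], [-0.128, -0.992, -0.001], [-0.001, 0.001, -1.0]]
contact_force: [-1.0, 0.9, -2.3]
gripper_width: 33.7
t 15.45 at [548.2 -77.6 109.2] yaw -97.4 q [-0.6   0.57  0.91  1.9  -0.55  0.94 -1.13] F [-1.   0.9 -2.3] w 33.7
row [ 0.0024  0.     -0.0032] 0.0104
```

```bash
python3 -m creep '[[0.002,0,0.1,0.01,1],[0.002,0,0.2,0.01,1],[0.002,0,0.27,0.01,1],[0.002,0,0.27,0.01,1]]' 45; python3 go.py 548.8 -77.7 10 -98.3; python3 - <<'E'
from h import *
im,d=arm.get_image("side")
cv2.imwrite("pics/f1.png",cv2.resize(im[120:270,250:400],None,fx=4,fy=4)[:,:,::-1])
im,d=arm.get_image("top")
cv2.imwrite("pics/f2.png",cv2.resize(im[150:300,230:430],None,fx=4,fy=4)[:,:,::-1])
E
```

```text
time_s: 15.95
position: [547.7, -77.9, 40.6]
tool_rot: [[0.99, -0.144, -0.003], [-0.144, -0.99, -0.001], [-0.003, 0.002, -1.0]]
contact_force: [-0.2, -0.6, -1.3]
gripper_width: 33.5
t 15.95 at [547.7 -77.9  40.6] yaw -98.3 q [-0.53  0.66  0.82  1.93 -0.65  0.83 -1.08] F [-0.2 -0.6 -1.3] w 33.5
row [ 0.0044 -0.0016  0.1224] 0.0002
```

View pics/f1.png

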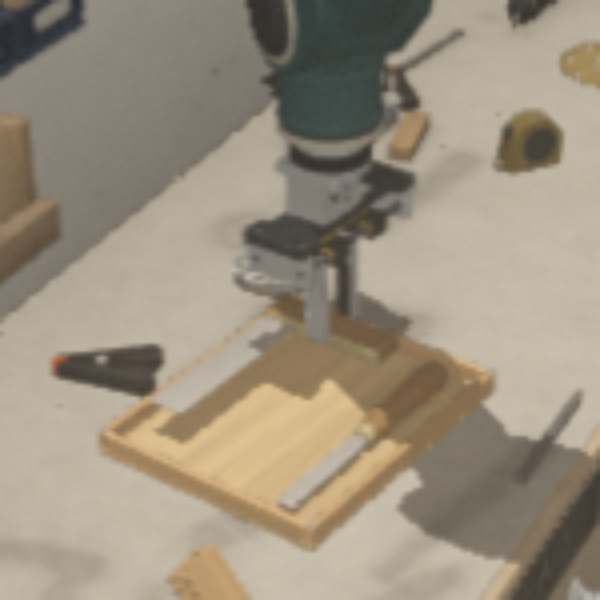

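View pics/f2.png

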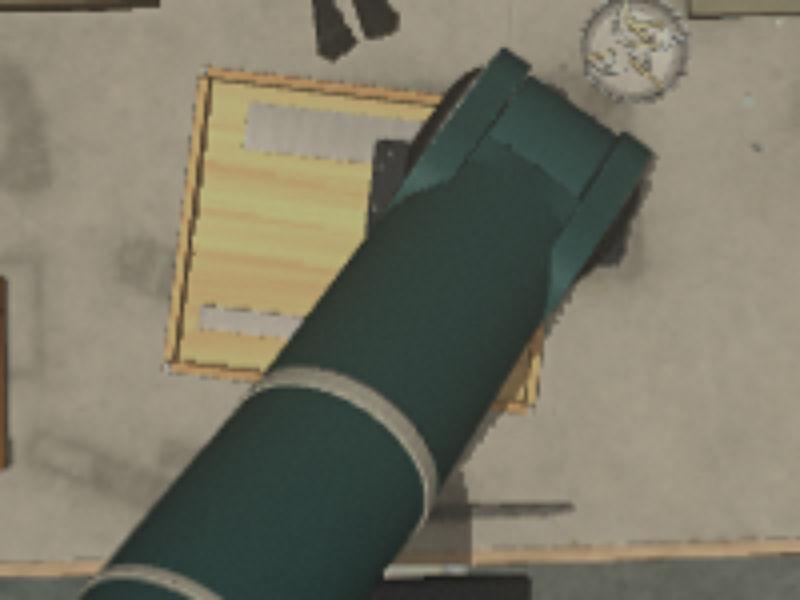

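```bash
python3 -m creep '[[0,0,0.06,0,1],[0,0,0.1,0,1],[0,0,0.12,0,1],[0,0,0.12,0,1]]' 45; python3 go.py 548.8 -77.7 9.7 -98.3
```

```text
time_s: 16.55
position: [548.6, -78.2, 11.8]
tool_rot: [[0.99, -0.144, -0.001], [-0.144, -0.99, -0.001], [-0.001, 0.001, -1.0]]
contact_force: [0.2, -0.3, -2.0]
gripper_width: 33.3
t 16.55 at [548.6 -78.2  11.8] yaw -98.3 q [-0.5   0.7   0.77  1.94 -0.69  0.78 -1.04] F [ 0.2 -0.3 -2. ] w 33.3
row [ 0.0007 -0.0021  0.0084] 0.0
```

```bash
python3 -m creep '[[0,0,0.007,0,1],[0,0,0.009,0,1],[0,0,0.009,0,1]]' 45; python3 -m creep '[[0,0,0,0,0.2],[0,0,0,0,0.05],[0,0,0,0,0.0],[0,0,0,0,0.0]]' 8; python3 go.py 548.8 -77.7 150 -98.3
```

```text
time_s: 16.92
position: [548.7, -78.2, 9.7]
tool_rot: [[0.99, -0.144, -0.001], [-0.144, -0.99, -0.001], [-0.001, 0.001, -1.0]]
contact_force: [-1.6, 0.5, 0.6]
gripper_width: 33.5
time_s: 17.42
position: [548.7, -78.2, 9.7]
tool_rot: [[0.99, -0.144, -0.001], [-0.144, -0.99, -0.001], [-0.001, 0.001, -1.0]]
contact_force: [1.0, -0.8, -0.3]
gripper_width: 46.6
t 17.43 at [548.7 -78.2   9.7] yaw -98.3 q [-0.5   0.71  0.77  1.94 -0.7   0.78 -1.04] F [ 1.  -0.8 -0.3] w 46.6
row [-2.000e-04 -1.300e-03 -5.612e-01] 0.0
```

Rise, then get clear to the right (−Y = tool +y) for a final look.

```bash
python3 -m creep '[[0,0,-0.1,0,0],[0,0,-0.3,0,0],[0,0,-0.55,0,0],[0,0,-0.8,0,0],[0,0,-0.9,0,0]]' 8; python3 -m creep '[[0,0.2,0,0,0],[0,0.45,0,0,0],[0,0.7,0,0,0],[0,0.95,0,0,0],[0,0.95,0,0,0]]'; python3 -m creep '[[0,0.01,0,0,0],[0,0.01,0,0,0]]'; python3 - <<'E'
from h import *
o=arm.observe();print(o["time_s"],o["position"],o["contact_force"],np.round(o["q"],2))
im,d=arm.get_image("top"); np.save("d1.npy",d)
cv2.imwrite("pics/f3.png",cv2.resize(im[120:300,180:430],None,fx=3.2,fy=3.2)[:,:,::-1])
T=np.array([533.5,11.4]);a=np.radians(-8.3);R=np.array([[np.cos(a),-np.sin(a)],[np.sin(a),np.cos(a)]])
for t in("chisel","square_grip","holder","spring_clamp","screw_dish"):
    for x in arm.trace("top",t)[:2]:
        P=cloud("top",x["region"],d);L=(P[:,:2]-T)@R
        print(t,round(x["score"],2),x["position"],"loc",np.round(np.percentile(L,[1,99],axis=0)).tolist(),"z",np.round(np.percentile(P[:,2],[2,50,98])))
im,d=arm.get_image("side")
cv2.imwrite("pics/f4.png",cv2.resize(im[120:320,200:440],None,fx=3,fy=3)[:,:,::-1])
E
```

```text
time_s: 18.05
position: [549.7, -78.3, 237.9]
tool_rot: [[0.989, -0.145, 0.003], [-0.145, -0.99, -0.001], [0.003, 0.0, -1.0]]
contact_force: [0.1, 0.5, -0.2]
gripper_width: 46.9
time_s: 18.68
position: [512.4, -319.0, 238.2]
tool_rot: [[0.988, -0.153, 0.002], [-0.153, -0.988, -0.002], [0.002, 0.002, -1.0]]
contact_force: [0.6, 1.1, -0.3]
gripper_width: 46.7
time_s: 18.92
position: [512.2, -320.9, 238.2]
tool_rot: [[0.988, -0.152, 0.002], [-0.152, -0.988, -0.002], [0.003, 0.002, -1.0]]
contact_force: [-0.2, 0.6, -0.2]
gripper_width: 46.6
18.925 [ 512.20924659 -320.90862724  238.24335743] [-0.17043117  0.57063584 -0.20961644] [-0.21  0.52  1.    1.66 -0.46  1.22 -0.82]
chisel 0.68 [324.1, 234.6] loc [[-85.0, -114.0], [-61.0, 115.0]] z [12. 26. 35.]
square_grip 0.85 [339.4, 187.7] loc [[-32.0, -104.0], [93.0, 97.0]] z [ 7. 17. 27.]
holder 0.58 [216.3, 242.2] loc [[-213.0, 262.0], [-67.0, 361.0]] z [  5.  17. 116.]
holder 0.17 [342.3, 185.1] loc [[-33.0, -104.0], [93.0, 97.0]] z [ 8. 17. 27.]
spring_clamp 0.76 [311.0, 148.9] loc [[140.0, 1.0], [233.0, 73.0]] z [-0. 17. 23.]
spring_clamp 0.16 [215.6, 241.7] loc [[-213.0, 262.0], [-68.0, 357.0]] z [  8.  17. 116.]
screw_dish 0.69 [387.9, 164.9] loc [[132.0, -229.0], [210.0, -149.0]] z [-4.  5. 24.]
screw_dish 0.19 [343.7, 187.9] loc [[-32.0, -104.0], [92.0, 94.0]] z [ 7. 17. 27.]
```

View pics/f3.png

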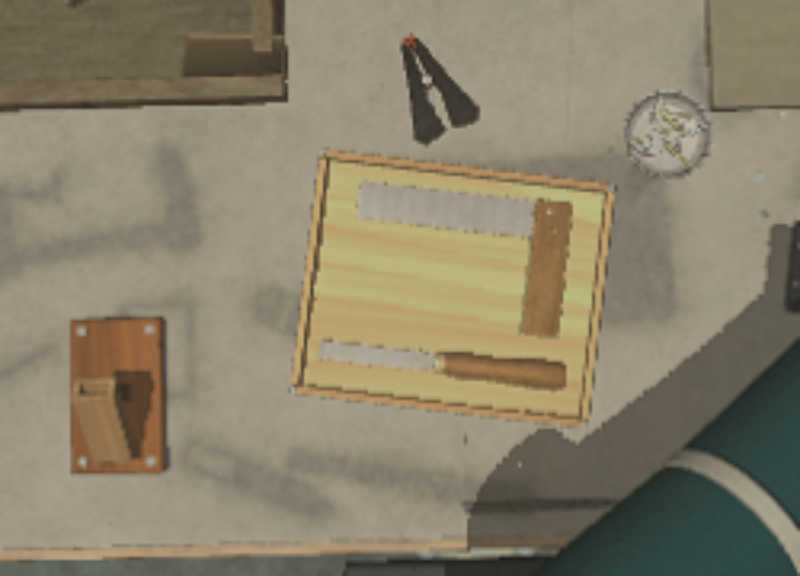

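View pics/f4.png

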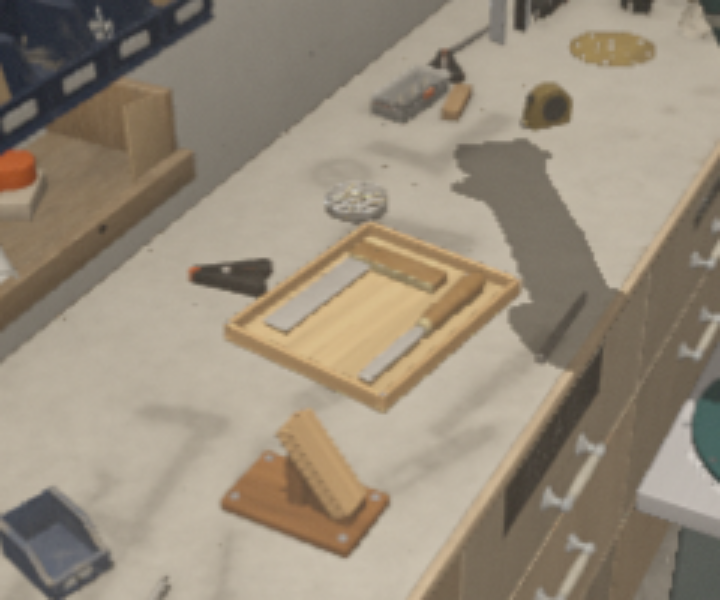

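Both pictures show the chisel and the square flat in the tray and well apart. In the top view the chisel runs from about (320,350) to (565,378), and the square's stock sits at (547,268). The holder, clamp and dish look unmoved.

```bash
python3 -c "
from bench import arm
print(arm.job_done())"
```

```text
the job is handed in; nothing more can be done
None
```

The job is handed in at about 19 s on the robot's clock. I drew the chisel out along the sleeve's lean and laid it flat along the tray's near side by pivoting it about its tip. Then I placed the try square flat beside it.

**Position in the tray:** the last top-camera measurement, in the tray frame (inside ±110 by ±135 mm), puts both pieces inside the rim:

| Piece | x (mm) | y (mm) |
|---|---|---|
| Chisel | -85 to -61 | -114 to 115 |
| Try square | -32 to 93 | -104 to 97 |

That leaves about 29 mm between the two. Measured heights fit both lying flat on the floor, to within camera noise.

**Everything else:** the holder is still standing, and I saw no movement of it, the spring clamp or the dish in the pictures. I judged that by eye rather than by measuring it. The robot was clear and touching nothing at the end, and every wrist force I read was a few newtons.

None of my final checks disagreed. The networks did report some low-scoring wrong matches, such as the square taken for the dish, and I ignored those.

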